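# Unplug the router's module and click its vent cover shut

## Task

Pull the clipped plug-in module straight up out of the router's bay and set it down in the shallow parts tray without dropping it. Then push the router's vent cover along its rails over the empty bay until its spring detent clicks and it is fully home. Leave the mug, phone and plant where they are.

Things in the scene. Friction and masses are not known exactly. Their poses are not given: they have to be found in the camera images.
- router: Black desktop router fixed to the desk, 170 (its x) x 270 (its y) x 45 mm high; origin at the centre of its underside, z up. Three 110 mm antennas on its rear edge (x = 90 mm, y = -122, 20, 122 mm) lean back away from the work, tips at x = 160, z = 115 mm. Two rails along y on its top (x = -46 and 49 mm, tops at z = 51 mm) carry the sliding vent cover.
- bay (a point): Centre of the mouth of the bay in the router's top, at router x = 0, y = -75, z = 45 mm, with the router's axes. The open bay is 76 (x) x 80 mm (y), its floor at z = 8 mm; in its middle is the module's slot, which guides the module for its first 34 mm of lift.
- detent (a point): Tip of the cover's steel spring plunger on the router's top (router x = 42, y = -34, z = 48 mm). It sits in a small block, x 50 to 68, y -43 to -25 mm, top at z = 57 mm.
- card: Plug-in module: flat upright aluminium cartridge with black stripes, 50 (its x) x 12 (its y) x 72 mm high, 60 to 130 g; origin at its underside's centre. It starts standing in the bay, axes as the router's, underside 8 mm above the router's, top 35 mm out. A sprung catch holds it; a straight pull of 8 to 14 N frees it within 15 mm. It blocks the cover. Grip its 12 mm thickness.
- card_grip (a point): Point on the module's axis, 5 mm below its top and 67 mm above its underside; a good place for the TCP when gripping it from above.
- card_center (a point): Middle of the module, 36 mm above its underside.
- cover (a joint): Travel (m) of the vent cover: 0 = fully home over the bay (hard stop), growing as it opens to the router's +y, up to 0.11. Starts 0.080 to 0.105. Sliding friction about 1.2 N; from 12 to 6 mm before home a spring plunger resists with up to about 11 N; less than 5 mm from home the plunger pulls the cover home and holds it.
- cover_rib (a point): Top centre of the cover's grip rib, 66.5 mm above the desk. The cover is a grey slotted plate, 84 (router x) x 90 (router y) x 4 mm, top 50.5 mm above the desk; in its middle stands the rib, 46 mm long along router x, 10 mm thick along y, 16 mm high, at router x = 0, y = -75 mm + cover travel. Push it to the router's -y to close.
- tray: Shallow white open parts tray, fixed to the desk, 200 (its x) x 150 (its y) x 25 mm high, walls and floor 4 mm; origin at the centre of its underside, z up. Empty at the start.
- mug: White mug, 80 mm wide, 92 mm high, handle at its +y; origin at the centre of its underside. Leave alone.
- phone: Black phone lying flat, 150 x 73 x 9 mm; origin at the centre of its underside. Leave alone.
- plant: Small green plant in a white pot, about 85 mm wide, 120 mm high; origin at the centre of its underside. Leave alone.
There are look-alikes about, which are no part of the job. Of the things that look like the tray, the larger one is meant.

How it is judged (in metres and radians):
On the way, in this order (a step that is already met when the one before it is completed fails the run):
1. the module is pulled up clear of the router's bay (z of card in the frame of router above 0.055 m and contact force between the fingers and card above 0.5 N), for 0.1 s.
2. the module is set down in the tray and let go (x of card_center in the frame of tray between -0.085 and 0.085 m and y of card_center in the frame of tray between -0.06 and 0.06 m and z of card_center in the frame of tray between 0 and 0.046 m and linear speed of card below 0.03 m/s and contact force between the fingers and card below 0.1 N), for 0.2 s.
3. the cover is pushed fully home, past its detent (value of joint cover below 0.003 m), for 0.2 s.
At the end, for the whole second after the job is handed in: The vent cover is fully home (cover below 3 mm, so past its detent) and still; the module rests, released, inside the tray in any attitude (its middle within 85 mm of the tray's centre along its length, 60 mm across it, and less than 46 mm above the tray's underside) (all of step 2 and value of joint cover below 0.003 m and velocity of joint cover between -0.005 and 0.005 m/s); the robot touches nothing.
It fails at once if the module is dropped (falls freely faster than 1 m/s, about 5 cm) (linear speed of card above 1 m/s and contact force between the fingers and card below 0.05 N).
It fails at once if the mug is moved by more than 3 cm (distance of mug from where it was at the start of the episode above 0.03 m).
It fails at once if the phone is moved by more than 3 cm (distance of phone from where it was at the start of the episode above 0.03 m).
It fails at once if the plant is moved by more than 3 cm (distance of plant from where it was at the start of the episode above 0.03 m).
It also fails if it takes over 54 s, if anything falls off the work surface, if the arm or the gripper's body presses on something with over 40 N, if the wrist force passes 120 N, or if a joint passes its speed limit or range.

## Robot

A 6-joint arm with a two-finger parallel gripper is mounted at the origin on the work surface. World frame = base frame: x ahead of the robot, y to its left, z up, the work surface at z = 0. Lengths are in m, angles in degrees, forces in N, time in s.
With the tool pointing down it reaches from about 0.4 to 0.825 m from the base axis. Payload 7 kg.
Tool frame: the origin (TCP) lies between the finger pads, 19 mm behind the fingertips; this is the grasp point; z points along the fingers, y is the line along which they close (so a half turn about z gives the same grasp; the last joint's range is limited). The gripper opens to 88 mm and grips with 3 to 60 N. Pads are 19 mm wide; open, the fingers measure 130 mm over their backs; the gripper's body (78 mm by 193 mm) begins 47 mm behind the grasp point.
Start: joints at [-59.926, 20.546, 0.682, 0, -70.136, -16.507], TCP at [0.158, -0.656, 0.245] pointing down, gripper open.
Joint ranges: [-176.03, 176.03], [-82.01, 121.73], [-58.28, 71.71], [-173.87, 95.51], [-174.79, -0.11], [-173.66, 173.66]. Speed limits (degrees/s): [136.94, 136.94, 172.46, 180, 180, 180].

## Interface

Orientations are given as [roll, pitch, yaw] about the fixed x, y, z axes, in that order (R = Rz(yaw) Ry(pitch) Rx(roll)).
In Python, from plant import ctrl gives the robot as it stands.
- The arm moves only by the tool apply_moves, never from a script. Its argument "commands" is a list of rows, each a list of 3 entries, a list of its own where there are three numbers: the shift along the world's x, y, z in cm, then the turn about the world's z in rad, then the closure, from 0 (fully open) to 1 (shut). In form: [[[x, y, z], turn, jaw], ...]. A call has 1 to 20 rows; each row is the pose to reach, as a shift and turn from the pose commanded when the call began; what a row does not reach only later rows make up. A row lasts 1/12 s, in which the tool goes at most 41.7 mm and 7.16 degrees, less where a joint would pass 70% of its speed; a pose out of reach is approached as far as the arm can. A call with a gripper value outside its range is refused whole. The fingers move at their own pace and stop on an object; the grip force is fixed at half the most. Time passes only in rows, so rows that repeat a pose let the fingers close. It gives the time, the measured TCP pose, the force, the opening and the grip force at its end, in the units of the state.
- ctrl.get_obs(): the state, without advancing time (a new reading comes with each control period).
- ctrl.snapshot(name): name is "side" or "top" or "wrist"; returns a dict with "img" (480x640x3 uint8, red, green, blue), "fx", "fy", "cx", "cy" (pixels), "T" (4x4, takes a point from camera to world coordinates). Camera axes: x right, y up, looking along -z (the intrinsics and any distortion apply to the point x, -y, -z); pixel columns grow to the right and rows downward; lengths in m; the calibration is good to about 2 mm. A picture is of the moment at which its call begins. There is no depth.
- ctrl.close_job(): hands the job in; it is judged then, once.
Trained networks look in a picture, given as the dict that the camera call returned (one of the last four; its "shot" number tells which), for a name from the list of things; names that differ only in an ending like _2 or _b are one class to them, and where a whole thing is asked for, a point or a joint stands for the part that bears it (a point fixed in the world has none). Each returns a list of dicts, best first, with "score" (0 to 1); they miss things now and then, are a little off and sometimes report something else, mostly with a low value. They report only what shows in the picture. A call takes as long as a camera call. They do not tell look-alikes from the thing itself.
- ctrl.search_frame(picture, target): "at" ([column, row] in pixels, amid what is visible of it).
- ctrl.spot_point(picture, target): "at" ([column, row] in pixels: a listed point, or the origin of a listed thing).
The state is a dict: "clock": time; "joint_pos": joint angles; "qvel": joint speeds; "tau": joint torques, N m; "tool_pos": TCP position; "orientation": TCP orientation; "force": force on the tool from outside, world axes, zero at the start; "moment": the same for the moment, N m; "opening": finger opening in m; "gripper_force": force on a finger pad.
Only numpy, scipy, OpenCV 4.12 (cv2) and the standard library are available. Lean on these libraries where they do the work, as an engineer would, in place of code of your own. Each camera call takes 0.05 s, during which the arm holds its last target. There are 200 camera calls.

## Working session

There is one attempt and no reset: what is moved stays moved. The work goes in short steps, Python scripts to look and compute and a tool call to move; the robot and the scene stay as the last step left them, time stands still between calls to the robot, and variables do not carry over. Pictures are saved under pics/ and viewed, at most 10 in all, crops included, and the job is handed in when it is done.

Besides the shell and the picture viewer there is one more tool, called as name(argument=value, ...), one argument or row to a line, values as JSON. apply_moves: Moves the arm, as the interface text tells. Its arguments: {"type":"object","properties":{"commands":{"type":"array"}},"required":["commands"]}

```bash
ls; mkdir -p pics
cat > h.py <<'E'
import numpy as np, cv2
from plant import ctrl
def ray(s,p):
    T=np.array(s["T"]); d=np.array([(p[0]-s["cx"])/s["fx"],-(p[1]-s["cy"])/s["fy"],-1.])
    return T[:3,3],T[:3,:3]@d
def onz(s,p,z):
    o,d=ray(s,p); return o+d*(z-o[2])/d[2]
def proj(s,P):
    T=np.array(s["T"]); c=T[:3,:3].T@(np.array(P)-T[:3,3]); return [s["cx"]-s["fx"]*c[0]/c[2], s["cy"]+s["fy"]*c[1]/c[2]]
def tri(rs):
    A=np.zeros((3,3));b=np.zeros(3)
    for o,d in rs:
        d=d/np.linalg.norm(d);M=np.eye(3)-np.outer(d,d);A+=M;b+=M@o
    return np.linalg.solve(A,b)
def save(s,n): cv2.imwrite(f"pics/{n}.png",s["img"][:,:,::-1])
E
python3 - <<'E'
from h import *
np.set_printoptions(precision=4,suppress=True)
print(ctrl.get_obs())
for n in("top","side"):
    s=ctrl.snapshot(n); save(s,n+"0"); print(n,{k:v for k,v in s.items() if k!="img"})
    for t in("router","bay","detent","card_grip","card_center","card","cover_rib","tray","mug","phone","plant"):
        print(t,[(np.round(r["at"],1).tolist(),round(r["score"],2)) for r in ctrl.spot_point(s,t)[:4]])
E
```

```text
pics
{'clock': 0.0, 'joint_pos': array([-59.9254,  20.59  ,   0.6343,  -0.0193, -70.1359, -16.5082]), 'qvel': array([ 0.0026,  0.0263,  0.0282, -0.0423, -0.0153, -0.08  ]), 'tau': array([ -0.0001, -58.2723,  29.3048,   6.997 ,   0.0069,  -0.0002]), 'tool_pos': array([ 0.1582, -0.6557,  0.2444]), 'orientation': array([ 179.907 ,   -0.0086, -166.4402]), 'force': array([ 0.5493, -0.1144,  0.2061]), 'moment': array([-0.0129,  0.0116,  0.0171]), 'gripper_force': 0.0, 'opening': 0.08762737237629042}
top {'fx': 578.7723816909298, 'fy': 578.7723816909298, 'cx': 317.9384531337334, 'cy': 243.96870897305044, 'T': array([[-0.019 ,  0.9908, -0.1343,  0.4307],
       [-0.9998, -0.0186,  0.0038,  0.009 ],
       [ 0.0013,  0.1343,  0.9909,  1.7178],
       [ 0.    ,  0.    ,  0.    ,  1.    ]]), 'shot': 1}
router [([256.0, 272.1], 0.93)]
bay [([278.4, 262.7], 0.63)]
detent [([259.0, 251.1], 0.77)]
card_grip [([278.1, 265.0], 0.45)]
card_center [([276.8, 262.2], 0.42)]
card [([279.7, 263.2], 0.61), ([279.0, 263.8], 0.57)]
cover_rib [([249.3, 271.2], 0.61)]
tray [([388.3, 223.6], 0.84), ([260.5, 251.8], 0.66), ([390.3, 304.2], 0.58)]
mug [([151.5, 283.3], 0.95)]
phone [([477.6, 274.0], 0.88)]
plant [([305.7, 199.0], 0.78)]
side {'fx': 605.5170684711102, 'fy': 605.5170684711102, 'cx': 327.5868370724508, 'cy': 240.93827791158867, 'T': array([[-0.9883,  0.0962, -0.1182,  0.4446],
       [-0.1518, -0.553 ,  0.8192,  1.2058],
       [ 0.0134,  0.8276,  0.5611,  0.924 ],
       [ 0.    ,  0.    ,  0.    ,  1.    ]]), 'shot': 2}
router [([329.7, 328.0], 0.89), ([305.5, 300.2], 0.15)]
bay [([324.3, 288.6], 0.68)]
detent [([306.1, 298.6], 0.73)]
card_grip [([324.1, 277.0], 0.83)]
card_center [([328.3, 288.7], 0.8)]
card [([326.0, 300.1], 0.72)]
cover_rib [([328.4, 303.3], 0.6)]
tray [([302.6, 227.3], 0.98), ([385.1, 230.0], 0.55)]
mug [([319.1, 444.3], 0.67)]
phone [([363.9, 184.5], 0.57)]
plant [([252.7, 271.0], 0.73)]
```

Run:
```python
import cv2
a=cv2.imread("pics/top0.png");b=cv2.imread("pics/side0.png")
cv2.imwrite("pics/t1.png",cv2.resize(a[160:340,120:520],(800,360),interpolation=cv2.INTER_CUBIC))
cv2.imwrite("pics/s1.png",cv2.resize(b[130:430,180:480],(600,600),interpolation=cv2.INTER_CUBIC))
```

```text
(no output)
```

View pics/t1.png

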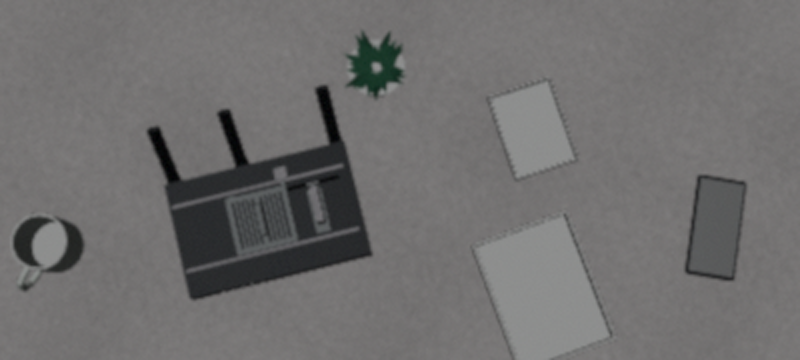

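View pics/s1.png

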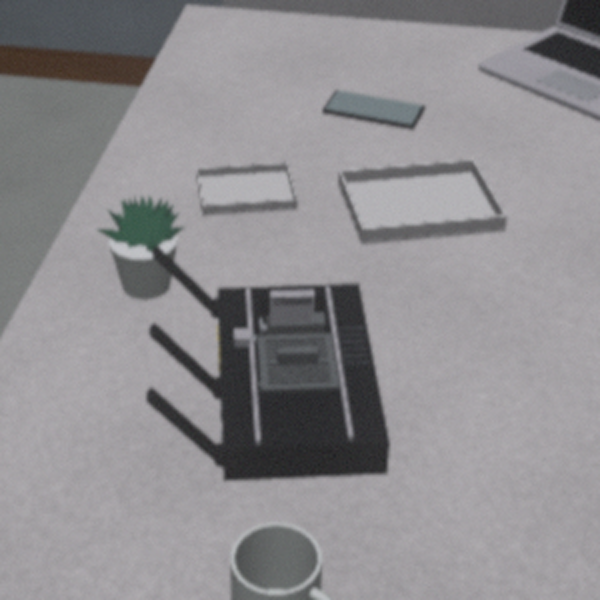

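Run:
```python
from h import *
np.set_printoptions(precision=4,suppress=True)
K={"top":None,"side":None}
for n in K:K[n]=ctrl.snapshot(n)
t,s=K["top"],K["side"]
for nm,a,b in [("router",(256,272.1),(329.7,328)),("bay",(278.4,262.7),(324.3,288.6)),("detent",(259,251.1),(306.1,298.6)),("grip",(278.1,265),(324.1,277)),("rib",(249.3,271.2),(328.4,303.3)),("trayA",(388.3,223.6),(302.6,227.3)),("trayB",(390.3,304.2),(385.1,230)),("mug",(151.5,283.3),(319.1,444.3)),("phone",(477.6,274),(363.9,184.5)),("plant",(305.7,199),(252.7,271))]:
    print(nm,tri([ray(t,a),ray(s,b)]))
```

```text
router [ 0.5832  0.1893 -0.0098]
bay [0.606  0.1185 0.0451]
detent [0.6391 0.1736 0.0555]
grip [0.6014 0.1177 0.0779]
rib [0.5824 0.2001 0.0714]
trayA [ 0.722  -0.2116 -0.0084]
trayB [ 0.4839 -0.2064  0.0118]
mug [ 0.5558  0.5017 -0.0118]
phone [ 0.5689 -0.4697  0.0037]
plant [0.8    0.0368 0.0107]
```

The top crop shows two tray-like objects: a small one at px (386,224) and a large one at (390,305). The larger one is meant and has clearly longer sides in both views, so **the (390,305) tray** is the target. The router, with the module at (278,264) and cover rib at (250,271), is yawed about 13.7°, which matches the tool's current yaw. I'm moving above the module now.

apply_moves(
  commands=[
    [[29,35,0],0,0.3],
    [[29,35,0],0,0.3],
    [[29,35,0],0,0.3],
    [[29,35,0],0,0.3],
    [[29,35,0],0,0.3],
    [[29,35,0],0,0.3],
    [[29,35,0],0,0.3],
    [[29,35,0],0,0.3],
    [[29,35,0],0,0.3],
    [[29,35,0],0,0.3],
    [[29,35,0],0,0.3],
    [[44.5,77.5,0],0,0.3],
    [[44.5,77.5,0],0,0.3],
    [[44.5,77.5,0],0,0.3],
    [[44.5,77.5,0],0,0.3],
    [[44.5,77.5,0],0,0.3],
    [[44.5,77.5,0],0,0.3],
    [[44.5,77.5,0],0,0.3],
    [[44.5,77.5,0],0,0.3],
    [[44.5,77.5,0],0,0.3],
  ],
)

```text
clock: 2.97
tool_pos: [0.5771, 0.0483, 0.2458]
orientation: [180.0, 0.0, -166.4]
force: [1.1, -0.4, 0.9]
opening: 0.061
gripper_force: 0.0
```

apply_moves(
  commands=[
    [[0,0,0],0,0.3],
    [[0,0,0],0,0.3],
    [[0,0,0],0,0.3],
    [[0,0,0],0,0.3],
  ],
)

```text
clock: 3.3
tool_pos: [0.5765, 0.0454, 0.2454]
orientation: [-180.0, -0.0, -166.5]
force: [-0.5, -0.6, 0.1]
opening: 0.0619
gripper_force: 0.0
```

Run:
```python
from h import *
np.set_printoptions(precision=4,suppress=True)
s=ctrl.snapshot("wrist"); save(s,"w1"); print({k:v for k,v in s.items() if k!="img"})
for t,z in(("router",0),("bay",.045),("detent",.048),("card_grip",.075),("card_center",.044),("card",.008),("cover_rib",.0665)):
    print(t,[(np.round(r["at"],1).tolist(),round(r["score"],2),onz(s,r["at"],z)[:2].round(4).tolist()) for r in ctrl.spot_point(s,t)[:3]])
```

```text
{'fx': 374.1612008480153, 'fy': 374.1612008480153, 'cx': 321.79688903229277, 'cy': 240.04210840114695, 'T': array([[-0.2335, -0.9301, -0.2834,  0.5005],
       [ 0.9723, -0.2236, -0.0675,  0.026 ],
       [-0.0005, -0.2913,  0.9566,  0.3842],
       [ 0.    ,  0.    ,  0.    ,  1.    ]]), 'shot': 5}
router [([450.3, 247.8], 0.79, [0.5904, 0.1902])]
bay [([389.0, 258.2], 0.68, [0.6036, 0.1171])]
detent [([425.4, 300.9], 0.77, [0.6373, 0.164]), ([449.2, 247.0], 0.56, [0.5786, 0.1684])]
card_grip [([392.0, 271.9], 0.78, [0.6062, 0.1153])]
card_center [([386.1, 261.0], 0.64, [0.6073, 0.1155])]
card [([380.6, 247.5], 0.97, [0.6054, 0.115])]
cover_rib [([481.3, 269.2], 0.64, [0.5877, 0.1959])]
```

View pics/w1.png

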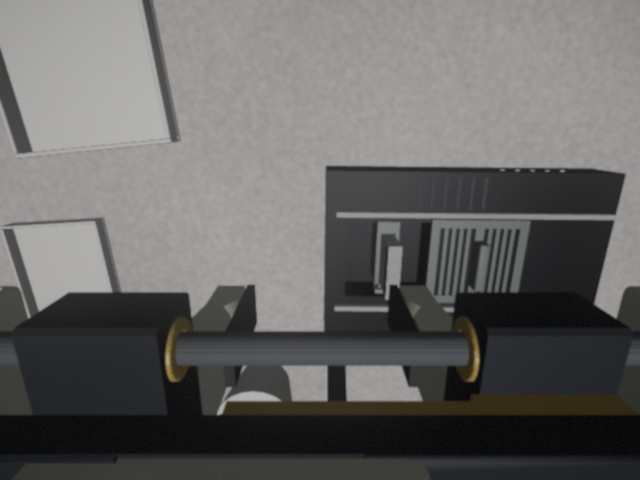

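The wrist view shows the module's top centred at (394,271) and the rib at (481,265), both agreeing with the network. The rails run level in the picture, so the yaw matches. Next I close in above the module.

apply_moves(
  commands=[
    [[3,7,0],0,0.3],
    [[3,7,0],0,0.3],
    [[3,7,-4],0,0.3],
    [[3,7,-8.5],0,0.3],
    [[3,7,-8.5],0,0.3],
    [[3,7,-8.5],0,0.3],
    [[3,7,-8.5],0,0.3],
    [[3,7,-8.5],0,0.3],
  ],
)

```text
clock: 4.37
tool_pos: [0.6083, 0.1163, 0.1632]
orientation: [180.0, 0.2, -166.4]
force: [-0.4, 0.4, 0.7]
opening: 0.0611
gripper_force: 0.0
```

Run:
```python
from h import *
np.set_printoptions(precision=4,suppress=True)
s=ctrl.snapshot("wrist"); save(s,"w2")
for t,z in(("router",0),("bay",.045),("detent",.048),("card_grip",.075),("card_center",.044),("card",.008),("cover_rib",.0665)):
    print(t,[(np.round(r["at"],1).tolist(),round(r["score"],2),onz(s,r["at"],z)[:2].round(4).tolist()) for r in ctrl.spot_point(s,t)[:3]])
o=ctrl.get_obs();print(o["tool_pos"],o["orientation"])
```

```text
router [([414.0, 223.0], 0.86, [0.59, 0.1895])]
bay [([325.9, 236.6], 0.65, [0.6057, 0.1174])]
detent [([376.2, 288.8], 0.77, [0.6353, 0.1629])]
card_grip [([323.9, 248.2], 0.86, [0.6049, 0.1156])]
card_center []
card [([322.8, 223.4], 0.66, [0.6061, 0.1153])]
cover_rib [([445.9, 245.8], 0.84, [0.5871, 0.1943])]
[0.6069 0.1161 0.1609] [ 179.9904    0.0404 -166.4395]
```

View pics/w2.png

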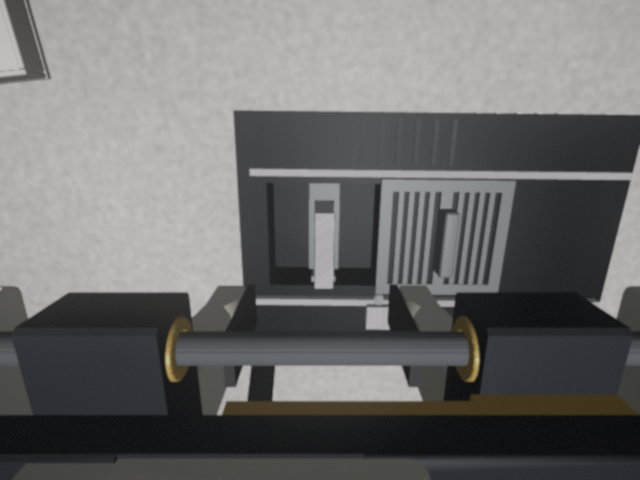

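The wrist view shows the module at (324,250), centred between the fingers at (232,290) and (408,290). The rails tilt by about 0.4°, so I descend with a small turn and grip.

apply_moves(
  commands=[
    [[-0.1,0,-3],-0.008,0.3],
    [[-0.1,0,-5],-0.008,0.3],
    [[-0.1,0,-6.5],-0.008,0.3],
    [[-0.1,0,-7.5],-0.008,0.3],
    [[-0.1,0,-8.1],-0.008,0.3],
    [[-0.1,0,-8.5],-0.008,0.3],
    [[-0.1,0,-8.5],-0.008,0.3],
    [[-0.1,0,-8.5],-0.008,0.3],
    [[-0.1,0,-8.5],-0.008,1],
    [[-0.1,0,-8.5],-0.008,1],
    [[-0.1,0,-8.5],-0.008,1],
    [[-0.1,0,-8.5],-0.008,1],
    [[-0.1,0,-8.5],-0.008,1],
    [[-0.1,0,-8.5],-0.008,1],
    [[-0.1,0,-8.5],-0.008,1],
    [[-0.1,0,-8.5],-0.008,1],
  ],
)

```text
clock: 6.1
tool_pos: [0.6058, 0.1161, 0.0753]
orientation: [-180.0, -0.0, -166.9]
force: [0.4, 0.2, -0.3]
opening: 0.014
gripper_force: 0.0
```

apply_moves(
  commands=[
    [[0,0,0],0,1],
    [[0,0,0],0,1],
    [[0,0,0],0,1],
    [[0,0,0],0,1],
  ],
)

```text
clock: 6.43
tool_pos: [0.6058, 0.1162, 0.0753]
orientation: [-180.0, -0.0, -166.9]
force: [0.1, 0.4, 0.8]
opening: 0.0119
gripper_force: 30.0
```

Gripped at 11.9 mm with 30 N. Now a slow straight lift.

apply_moves(
  commands=[
    [[0,0,0.3],0,1],
    [[0,0,0.6],0,1],
    [[0,0,0.9],0,1],
    [[0,0,1.2],0,1],
    [[0,0,1.5],0,1],
    [[0,0,1.8],0,1],
    [[0,0,2.2],0,1],
    [[0,0,2.7],0,1],
    [[0,0,3.3],0,1],
    [[0,0,4],0,1],
    [[0,0,5],0,1],
    [[0,0,6],0,1],
    [[0,0,7.5],0,1],
    [[0,0,9],0,1],
    [[0,0,10.5],0,1],
    [[0,0,12],0,1],
    [[0,0,12],0,1],
    [[0,0,12],0,1],
  ],
)

```text
clock: 7.93
tool_pos: [0.6063, 0.1164, 0.1969]
orientation: [180.0, 0.1, -166.9]
force: [-0.1, -1.1, -0.9]
opening: 0.012
gripper_force: 30.0
```

Run:
```python
from h import *
np.set_printoptions(precision=4,suppress=True)
s=ctrl.snapshot("side"); save(s,"s2")
t=ctrl.snapshot("top")
for n,p in(("s",s),("t",t)):
  for k in("tray","card_grip","card"):
    print(n,k,[(np.round(r["at"],1).tolist(),round(r["score"],2),onz(p,r["at"],0)[:2].round(4).tolist()) for r in ctrl.spot_point(p,k)[:4]])
o=ctrl.get_obs();print(o["tool_pos"],o["opening"],o["gripper_force"])
c=[proj(s,[.606,.116,.195]),proj(s,[.5,-.2,0])]
print(c)
a=s["img"][80:330,230:480,::-1]; b=t["img"][180:380,300:500,::-1]
cv2.imwrite("pics/c2.png",np.hstack([cv2.resize(a,(400,400),interpolation=cv2.INTER_CUBIC),cv2.resize(b,(400,400),interpolation=cv2.INTER_CUBIC)]))
```

```text
s tray [([388.3, 232.7], 0.95, [0.4789, -0.2126]), ([300.3, 225.4], 0.74, [0.727, -0.2073])]
s card_grip [([321.8, 231.9], 0.76, [0.6618, -0.1848])]
s card [([328.7, 257.2], 0.97, [0.6248, -0.0688]), ([331.5, 303.6], 0.41, [0.5901, 0.1156])]
t tray [([386.0, 223.3], 0.66, [0.7223, -0.2036]), ([389.2, 306.7], 0.59, [0.4726, -0.2044])]
t card_grip []
t card []
[0.6056 0.1161 0.1948] 0.011701769563274601 29.982891082763672
[[np.float64(325.79074278347974), np.float64(234.14604627959773)], [np.float64(380.3776228181266), np.float64(234.4416635639616)]]
```

View pics/c2.png

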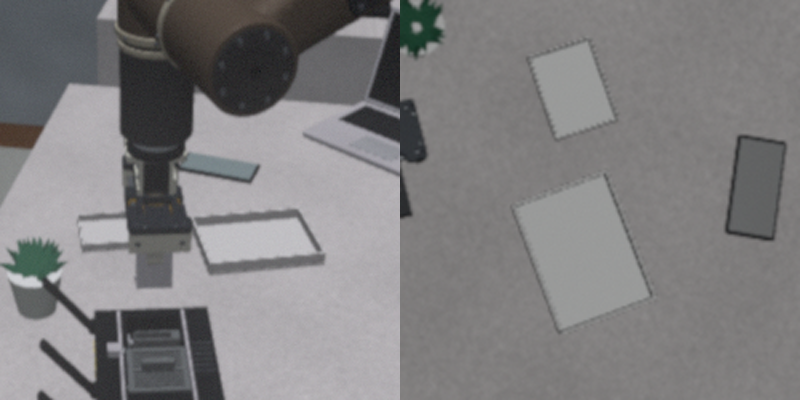

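The module hangs in the fingers at (155,270) in the left half of the crop. The right half shows the large tray centred at (582,252), which is top px (391,306), and it is clearly bigger than the one at (572,90). Carrying the module to about (0.478, -0.207).

apply_moves(
  commands=[
    [[-0.4,-1,0],0,1],
    [[-1.2,-3,0],0,1],
    [[-2.4,-6,0],0,1],
    [[-3.6,-9,0],0,1],
    [[-4.8,-12,0],0,1],
    [[-6,-15,0],0,1],
    [[-7.1,-18,0],0,1],
    [[-8.3,-21,0],0,1],
    [[-9.5,-24,0],0,1],
    [[-10.7,-27,0],0,1],
    [[-11.7,-29.5,0],0,1],
    [[-12.4,-31.3,0],0,1],
    [[-12.8,-32.3,-1],0,1],
    [[-12.8,-32.3,-3],0,1],
    [[-12.8,-32.3,-5],0,1],
    [[-12.8,-32.3,-7],0,1],
    [[-12.8,-32.3,-8.5],0,1],
    [[-12.8,-32.3,-8.5],0,1],
    [[-12.8,-32.3,-8.5],0,1],
    [[-12.8,-32.3,-8.5],0,1],
  ],
)

```text
clock: 10.0
tool_pos: [0.4781, -0.207, 0.111]
orientation: [-180.0, 0.0, -166.9]
force: [1.3, 0.5, -0.6]
opening: 0.0121
gripper_force: 30.0
```

Run:
```python
from h import *
s=ctrl.snapshot("wrist"); save(s,"w3"); t=ctrl.snapshot("side")
c=t["img"][130:330,280:480,::-1]
cv2.imwrite("pics/c3.png",np.hstack([cv2.resize(s["img"][:,:,::-1],(480,360)),cv2.resize(c,(320,360),interpolation=cv2.INTER_CUBIC)]))
for p in(s,t): print([(np.round(r["at"],1).tolist(),round(r["score"],2),onz(p,r["at"],0)[:2].round(4).tolist()) for r in ctrl.spot_point(p,"tray")[:4]], [np.round(r["at"],1).tolist() for r in ctrl.spot_point(p,"card")],proj(p,[.478,-.207,.043]))
```

```text
[([317.6, 244.1], 0.7, [0.4797, -0.211])] [[318.8, 263.3], [316.5, 242.6]] [np.float64(324.01377998225075), np.float64(264.88125151560087)]
[([301.4, 227.2], 0.87, [0.7222, -0.1987]), ([384.5, 233.2], 0.71, [0.4892, -0.2082])] [[390.1, 216.6]] [np.float64(389.5986493697945), np.float64(220.70258883400115)]
```

View pics/c3.png

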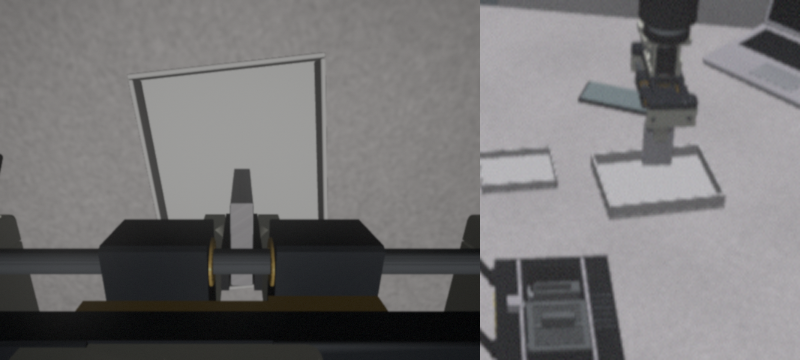

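The module at (242,230) in the left half is centred over the large tray, and the tray network gives (0.48, -0.21). Lowering.

apply_moves(
  commands=[
    [[0,0,-0.8],0,1],
    [[0,0,-1.6],0,1],
    [[0,0,-2.4],0,1],
    [[0,0,-3],0,1],
    [[0,0,-3.4],0,1],
    [[0,0,-3.6],0,1],
    [[0,0,-3.7],0,1],
    [[0,0,-3.7],0,1],
    [[0,0,-3.7],0,1],
    [[0,0,-3.7],0,1],
  ],
)

```text
clock: 11.13
tool_pos: [0.4781, -0.2069, 0.0737]
orientation: [-180.0, 0.0, -166.9]
force: [0.7, 0.3, -0.6]
opening: 0.012
gripper_force: 30.0
```

apply_moves(
  commands=[
    [[0,0,-0.1],0,1],
    [[0,0,-0.2],0,1],
    [[0,0,-0.3],0,1],
    [[0,0,-0.3],0,1],
    [[0,0,-0.3],0,1],
  ],
)

```text
clock: 11.55
tool_pos: [0.4781, -0.2069, 0.0713]
orientation: [-180.0, 0.0, -166.9]
force: [-1.8, 1.2, 8.1]
opening: 0.0118
gripper_force: 30.0
```

Contact at 8 N, so I release slowly and then rise.

apply_moves(
  commands=[
    [[0,0,0.05],0,0.8],
    [[0,0,0.05],0,0.75],
    [[0,0,0.05],0,0.7],
    [[0,0,0.05],0,0.6],
    [[0,0,0.05],0,0.5],
    [[0,0,0.05],0,0.3],
    [[0,0,0.05],0,0.3],
    [[0,0,0.05],0,0.3],
    [[0,0,0.05],0,0.3],
    [[0,0,0.05],0,0.3],
    [[0,0,3],0,0.3],
    [[0,0,6],0,0.3],
    [[0,0,9],0,0.3],
    [[0,0,12],0,0.3],
    [[0,0,12],0,0.3],
  ],
)

```text
clock: 12.8
tool_pos: [0.4808, -0.2076, 0.1965]
orientation: [-179.8, 0.5, -166.8]
force: [1.1, -0.3, -0.4]
opening: 0.0616
gripper_force: 0.0
```

Run:
```python
from h import *
s=ctrl.snapshot("wrist"); t=ctrl.snapshot("side")
c=t["img"][130:330,280:480,::-1]
cv2.imwrite("pics/c4.png",np.hstack([cv2.resize(s["img"][:,:,::-1],(480,360)),cv2.resize(c,(320,360),interpolation=cv2.INTER_CUBIC)]))
for p in(s,t): print([(k,[(np.round(r["at"],1).tolist(),round(r["score"],2)) for r in ctrl.spot_point(p,k)[:2]]) for k in("card_center","cover_rib")],proj(p,[.478,-.207,.04]))
```

```text
[('card_center', []), ('cover_rib', [])] [np.float64(325.69708766660455), np.float64(221.8168222218012)]
[('card_center', [([393.5, 223.8], 0.87)]), ('cover_rib', [([328.7, 300.9], 0.59), ([316.3, 442.2], 0.37)])] [np.float64(389.5209334919061), np.float64(221.6302262012893)]
```

View pics/c4.png

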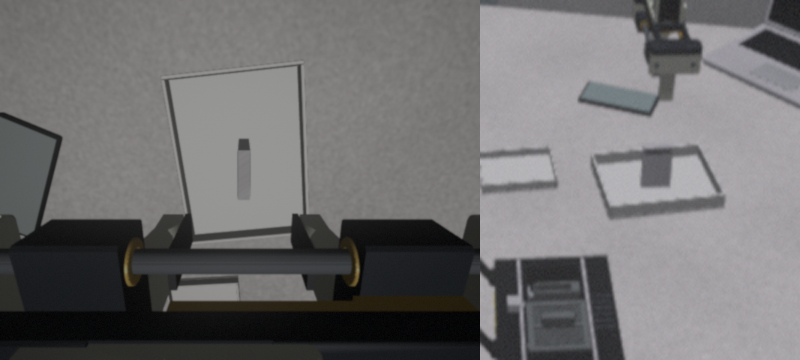

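The module stands free at (244,170) near the tray's centre. Now I close the fingers and go to the rib's +y side.

apply_moves(
  commands=[
    [[0.7,3,0],0,1],
    [[1.5,7,0],0,1],
    [[2.4,11,0],0,1],
    [[3.3,15,0],0,1],
    [[4.1,19,0],0,1],
    [[5,23,0],0,1],
    [[5.9,27,0],0,1],
    [[6.7,31,0],0,1],
    [[7.6,35,0],0,1],
    [[8.5,39,0],0,1],
    [[9.2,42.5,0],0,1],
    [[9.8,45,0],0,1],
    [[9.8,45,0],0,1],
    [[9.8,45,-3],0,1],
    [[9.8,45,-5],0,1],
    [[9.8,45,-5],0,1],
    [[9.8,45,-5],0,1],
    [[9.8,45,-5],0,1],
  ],
)

```text
clock: 14.6
tool_pos: [0.5763, 0.2431, 0.141]
orientation: [-180.0, 0.0, -166.9]
force: [-0.4, 0.5, -0.5]
opening: 0.0003
gripper_force: 0.0
```

Run:
```python
from h import *
s=ctrl.snapshot("wrist"); save(s,"w5"); t=ctrl.snapshot("side")
for k,z in(("cover_rib",.0665),("bay",.045),("detent",.048),("router",0)): print(k,[[(np.round(r["at"],1).tolist(),round(r["score"],2),onz(p,r["at"],z)[:2].round(4).tolist()) for r in ctrl.spot_point(p,k)[:2]] for p in(s,t)])
o=ctrl.get_obs();print(o["tool_pos"],o["orientation"],o["opening"])
```

```text
cover_rib [[([38.9, 414.2], 0.71, [0.7314, 0.0759]), ([245.9, 259.6], 0.58, [0.586, 0.1968])], [([327.5, 300.4], 0.97, [0.5899, 0.1847])]]
bay [[([124.9, 251.9], 0.77, [0.6075, 0.115])], [([324.4, 288.0], 0.89, [0.6075, 0.1161]), ([307.7, 300.1], 0.43, [0.6378, 0.1656])]]
detent [[([189.9, 306.7], 0.77, [0.636, 0.1629])], [([305.7, 298.2], 0.97, [0.6428, 0.1633])]]
router [[([253.3, 233.2], 0.92, [0.5899, 0.1902])], [([328.9, 327.4], 0.69, [0.5838, 0.1983])]]
[0.57587028 0.24318191 0.14065184] [ 1.79987420e+02  2.32953127e-02 -1.66893379e+02] 0.00040190063784291223
```

View pics/w5.png

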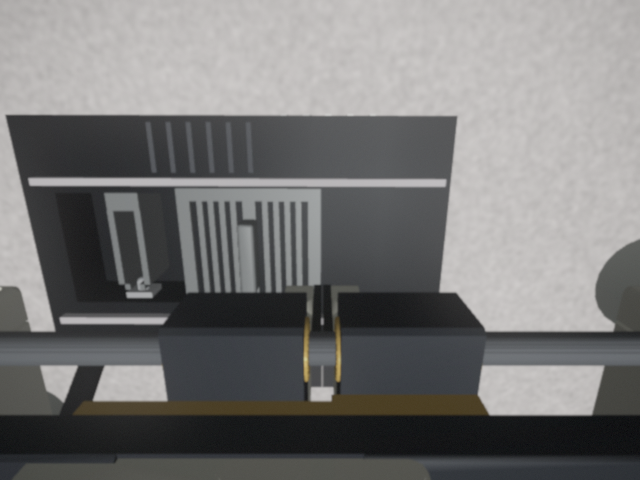

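The rib at (247,260) lies left of the closed fingers at (322,290), so the line is clear. Descending, then pushing most of the way.

apply_moves(
  commands=[
    [[0,0,-2.5],0,1],
    [[0,0,-4.5],0,1],
    [[0,0,-5.8],0,1],
    [[0,0,-6.6],0,1],
    [[0,0,-6.6],0,1],
    [[0,0,-6.6],0,1],
    [[0.2,-1,-6.6],0,1],
    [[0.5,-2,-6.6],0,1],
    [[0.7,-3,-6.6],0,1],
    [[0.9,-4,-6.6],0,1],
    [[1.2,-5,-6.6],0,1],
    [[1.4,-6,-6.6],0,1],
    [[1.6,-7,-6.6],0,1],
    [[1.9,-8,-6.6],0,1],
    [[2,-8.5,-6.6],0,1],
    [[2,-8.5,-6.6],0,1],
    [[2,-8.5,-6.6],0,1],
  ],
)

```text
clock: 16.52
tool_pos: [0.5957, 0.1575, 0.0741]
orientation: [-180.0, -0.0, -166.9]
force: [-0.6, 0.1, 0.7]
opening: 0.0003
gripper_force: 0.0
```

Run:
```python
from h import *
for n in("wrist","side"):
  p=ctrl.snapshot(n); print(n,[(np.round(r["at"],1).tolist(),round(r["score"],2),onz(p,r["at"],.0665)[:2].round(4).tolist()) for r in ctrl.spot_point(p,"cover_rib")[:2]])
```

```text
wrist []
side [([325.8, 282.6], 0.79, [0.6034, 0.1226])]
```

apply_moves(
  commands=[
    [[0,-0.2,0],0,1],
    [[0.1,-0.4,0],0,1],
    [[0.1,-0.6,0],0,1],
    [[0.2,-0.8,0],0,1],
    [[0.2,-0.9,0],0,1],
    [[0.2,-0.9,0],0,1],
  ],
)

```text
clock: 17.22
tool_pos: [0.5979, 0.149, 0.0743]
orientation: [180.0, 0.0, -166.9]
force: [-0.3, 0.4, 0.2]
opening: 0.0007
gripper_force: 0.2
```

apply_moves(
  commands=[
    [[0,-0.1,0],0,1],
    [[0,-0.2,0],0,1],
    [[0.1,-0.3,0],0,1],
    [[0.1,-0.3,0],0,1],
  ],
)

```text
clock: 17.55
tool_pos: [0.5984, 0.1468, 0.0743]
orientation: [179.9, -0.0, -166.9]
force: [-1.9, 4.7, -0.3]
opening: 0.0
gripper_force: 2.5
```

apply_moves(
  commands=[
    [[0,-0.1,0],0,1],
    [[0,-0.2,0],0,1],
    [[0,-0.2,0],0,1],
  ],
)

```text
clock: 17.8
tool_pos: [0.5988, 0.1451, 0.0744]
orientation: [179.9, 0.0, -166.9]
force: [-1.2, 4.8, -0.3]
opening: 0.0005
gripper_force: 2.2
```

apply_moves(
  commands=[
    [[0,-0.1,0],0,1],
    [[0,-0.2,0],0,1],
    [[0.1,-0.3,0],0,1],
    [[0.1,-0.3,0],0,1],
  ],
)

```text
clock: 18.13
tool_pos: [0.5998, 0.141, 0.0744]
orientation: [-180.0, -0.0, -166.9]
force: [-0.7, -0.2, -0.3]
opening: 0.0004
gripper_force: 0.0
```

apply_moves(
  commands=[
    [[0,-0.1,0],0,1],
    [[0,-0.2,0],0,1],
    [[0.1,-0.3,0],0,1],
    [[0.1,-0.3,0],0,1],
  ],
)

```text
clock: 18.47
tool_pos: [0.6009, 0.1377, 0.0744]
orientation: [-180.0, -0.0, -166.9]
force: [0.3, 0.2, -0.1]
opening: 0.0006
gripper_force: 0.0
```

The force dropped to zero, so the cover snapped. I press gently on to confirm the hard stop.

apply_moves(
  commands=[
    [[0,-0.1,0],0,1],
    [[0,-0.2,0],0,1],
    [[0.1,-0.3,0],0,1],
    [[0.1,-0.3,0],0,1],
  ],
)

```text
clock: 18.8
tool_pos: [0.601, 0.137, 0.0744]
orientation: [179.8, 0.0, -166.9]
force: [-5.9, 11.5, 2.1]
opening: 0.0004
gripper_force: 6.2
```

Hard stop felt at 11.5 N. Backing off and rising.

apply_moves(
  commands=[
    [[0,0.3,0],0,1],
    [[-0.2,1,0],0,1],
    [[-0.5,2,0],0,1],
    [[-0.5,2,2],0,1],
    [[-0.5,2,5],0,1],
    [[-0.7,3,8],0,1],
    [[-1.2,5,11],0,1],
    [[-1.2,5,12],0,1],
    [[-1.2,5,12],0,1],
    [[-1.2,5,12],0,1],
    [[-1.2,5,12],0,1],
  ],
)

```text
clock: 19.72
tool_pos: [0.5891, 0.1849, 0.1933]
orientation: [-180.0, -0.1, -166.9]
force: [0.2, -0.2, -0.4]
opening: 0.0002
gripper_force: 0.0
```

Run:
```python
from h import *
s=ctrl.snapshot("wrist"); t=ctrl.snapshot("side")
for p in(s,t): print([(np.round(r["at"],1).tolist(),round(r["score"],2),onz(p,r["at"],.0665)[:2].round(4).tolist()) for r in ctrl.spot_point(p,"cover_rib")[:2]])
c=t["img"][130:330,280:480,::-1]
cv2.imwrite("pics/c6.png",np.hstack([cv2.resize(s["img"][:,:,::-1],(480,360)),cv2.resize(c,(320,360),interpolation=cv2.INTER_CUBIC)]))
```

```text
[([228.9, 236.0], 0.81, [0.6041, 0.1166])]
[([324.8, 281.3], 0.79, [0.6064, 0.1183]), ([316.7, 443.0], 0.28, [0.5509, 0.5587])]
```

View pics/c6.png

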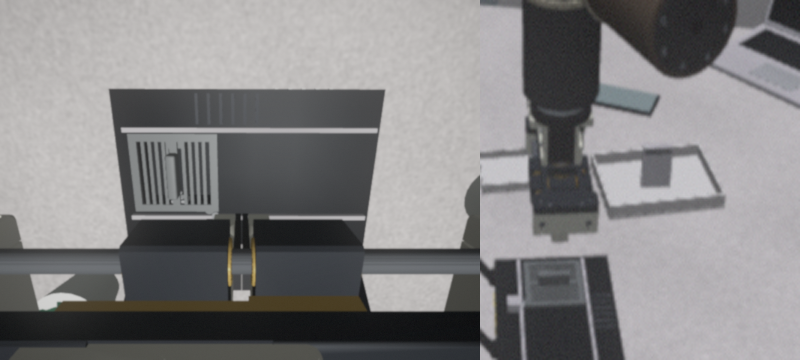

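The cover sits over the bay with its rib at (173,175), measured within about 1 mm of the bay centre. The module still stands in the large tray at (655,165).

```bash
python3 -c "
from plant import ctrl
print(ctrl.close_job())"
```

```text
the job is handed in; nothing more can be done
None
```

The module is out of the bay and standing released in the larger tray, the vent cover clicked past its detent and is fully home, the mug, phone and plant were not touched, and the job is handed in (no verdict was returned).

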